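# Check a sample carton into its matching dock

### The arm

A 7-joint arm with a two-finger parallel gripper is mounted at the origin on the work surface. World frame = base frame: x ahead of the robot, y to its left, z up, the work surface at z = 0. Lengths are in m, angles in rad, forces in N, time in s.
With the tool pointing down it reaches from about 0.4 to 0.85 m from the base axis. Payload 4.5 kg.
Tool frame: the origin (TCP) lies at the very end of the fingers, on their centre line; the grasp point (between the pads) lies 19 mm behind it; z points along the fingers, y is the line along which they close (so a half turn about z gives the same grasp; the last joint's range is limited). The gripper opens to 88 mm and grips with 3 to 60 N. Pads are 18 mm wide; open, the fingers measure 123 mm over their backs; the gripper's body (75 mm by 187 mm) begins 45 mm behind the grasp point.
Start: joints at [-1.216, 0.689, -0.195, 1.565, 0.157, 0.902, -0.215], TCP at [0.197, 0.593, 0.239] pointing down, gripper open.
Joint ranges: [-3.01, 3.01], [-0.46, 2.08], [-1.47, 1.51], [0.13, 2.56], [-1, 4.14], [0.04, 2.09], [-2.66, 2.66]. Speed limits (rad/s): [2.57, 2.57, 3.14, 3.14, 3.14, 3.14, 3.14].

### API

Orientations are given as a unit quaternion [x, y, z, w].
In Python, from plant import r gives the robot as it stands. The module is installed in compiled form; this text tells all that it offers.
- The arm moves only by the shell command python3 -m pendant 'ROWS' [FORCE]. ROWS is JSON, one flat list of numbers, 7 for each row, row after row: the opening, from 0 (shut) to 1 (fully open), then the shift along the tool's x, y, z scaled (see below), then the turn, a rotation vector about the tool's x, y, z scaled (see below). A call has 1 to 12 rows; each row is the pose to reach, as a shift and turn from the pose commanded when the call began, along the tool's axes at that moment; what a row does not reach only later rows make up. The controller multiplies each number of a shift by 0.15 m and each number of a turn by pi/2 rad. A row lasts 1/10 s, in which the tool goes at most 50 mm and 8.59 degrees, less where a joint would pass 70% of its speed; a pose out of reach is approached as far as the arm can. A call with a number of a shift or a turn outside -1 to 1 is refused whole. A call with a gripper value outside its range is refused whole. The fingers move at their own pace and stop on an object; FORCE is the grip in N (left out, the last holds). Time passes only in rows, so rows that repeat a pose let the fingers close. It gives the time, the measured TCP pose, the force, the opening and the grip force at its end, in the units of the state.
- r.get_state(): the state, without advancing time (a new reading comes with each control period).
- r.snapshot(name): name is "scene" or "side" or "wrist"; returns a dict with "img" (384x512x3 uint8, red, green, blue), "mtx" (3x3 intrinsics, pixels), "cam_to_world" (4x4, takes a point from camera to world coordinates). Camera axes: x right, y up, looking along -z (the intrinsics and any distortion apply to the point x, -y, -z); pixel columns grow to the right and rows downward; lengths in m; the calibration is good to about 2 mm. A picture is of the moment at which its call begins. There is no depth.
- r.finish_job(): hands the job in; it is judged then, once.
The state is a dict: "clock": time; "q": joint angles; "qd": joint speeds; "joint_torque": joint torques, N m; "tool_pos": TCP position; "eef_rot": TCP orientation; "contact_force": force on the tool from outside, world axes, zero at the start; "moment": the same for the moment, N m; "opening": opening from 0.0 (shut) to 1.0 (fully open); "finger_force": force on a finger pad.
Only numpy, scipy, OpenCV 4.12 (cv2) and the standard library are available. Lean on these libraries where they do the work, as an engineer would, in place of code of your own. Each camera call takes 0.05 s, during which the arm holds its last target. There are 200 camera calls.

### The job

Check in the square sample carton: slide it along the bench into the blue dock whose shape matches it, until it is fully home against the dock's back wall. A sample jar stands in that dock, so first stand that jar upright inside the green ring marked on the bench. Keep the carton and that jar from tipping over, and leave the jar in the other dock and the open box of tubes where they are.

Things in the scene. Friction and masses are not known exactly. Their poses are not given: they have to be found in the camera images.
- carton: white square carton with a red label on top, 110 x 110 x 50 mm tall, about 0.35 kg, too wide to grasp; starts on the bench between robot and docks. Origin: centre of its underside; z up, x and y square to its sides
- dock_square: fixed blue dock, square nest open at its -x front. Origin: on the bench mid-nest, where the carton's origin lies when home; x points into the dock. Walls 24 mm high, 10 thick; inner faces: sides y = +-59 mm (x -25 to 55), back x = 55. In front the sides flare out to y = +-87 at x = -50. Grey reader module behind the back wall, 90 mm wide, 30 high, to x = 100. Nest floor: the bench (white)
- dock_round: the other fixed blue dock, the same but with a nest whose back is a half circle of 59 mm radius about its origin (for round canisters; the carton cannot go home there); x points into the dock. It may stand left or right of the square dock
- jar_a: white sample jar with green screw cap, 85 mm tall, body 46 mm and cap (top 25 mm) 48 mm across, 0.14 kg; origin: centre of its underside, z up. This one stands in the square dock
- jar_b: white sample jar with green screw cap, 85 mm tall, body 46 mm and cap (top 25 mm) 48 mm across, 0.14 kg; origin: centre of its underside, z up. This one stands in the round dock and stays there
- spot: mark painted flat on the bench: green ring, outer diameter 124 mm, round a white disc of 96 mm diameter, at the left or right side of the working area. Origin: its centre, on the bench
- tube_box: open white box of green-capped tubes, 130 x 130 mm, 62 mm tall over the caps, at the other side of the working area from the mark; stays. Origin: centre of its underside
Things that resemble listed ones, but are neither listed nor needed, are in the scene too. Leave any orange or turquoise look-alike of the carton alone.

How it is judged:
By the outcome, as a careful person would: the job done as asked, in the order asked, and still so for the second after the job is handed in, with the robot touching nothing.
It also fails if it takes over 64 s, if anything falls off the work surface, if the arm or the gripper's body presses on something with over 40 N, if the wrist force passes 120 N, or if a joint passes its speed limit or range.

## Working session

There is one attempt and no reset: what is moved stays moved. The work goes in short steps, Python scripts to look and compute and a shell command to move; the robot and the scene stay as the last step left them, time stands still between calls to the robot, and variables do not carry over. Pictures are saved under pics/ and viewed, at most 10 in all, crops included, and the job is handed in when it is done.

```bash
mkdir -p pics
cat > h.py <<'E'
import numpy as np, cv2
from plant import r
def snap(name, fn=None):
    s=r.snapshot(name)
    if fn: cv2.imwrite('pics/'+fn, s['img'][:,:,::-1])
    np.savez('last_%s.npz'%name, **{k:np.array(s[k]) for k in('img','mtx','cam_to_world')})
    return s
def ray(s,u,v):
    K=np.array(s['mtx']);T=np.array(s['cam_to_world'])
    d=np.linalg.inv(K)@[u,v,1]; d=T[:3,:3]@[d[0],-d[1],-d[2]]
    return T[:3,3],d/np.linalg.norm(d)
def onz(s,u,v,z):
    o,d=ray(s,u,v); return o+d*(z-o[2])/d[2]
def tri(a,b):
    A=np.zeros((3,3));y=np.zeros(3)
    for o,d in (a,b):
        P=np.eye(3)-np.outer(d,d);A+=P;y+=P@o
    return np.linalg.solve(A,y)
def proj(s,p):
    T=np.linalg.inv(np.array(s['cam_to_world']));c=T[:3,:3]@p+T[:3,3]
    q=np.array(s['mtx'])@[c[0],-c[1],-c[2]];return q[:2]/q[2]
E
python3 - <<'E'
from h import *
for n in('scene','side'):
    s=snap(n,n+'1.png'); print(s.keys()); print(np.round(s['cam_to_world'],3).tolist(),np.array(s['mtx']).tolist())
st=r.get_state();print(st['tool_pos'],st['eef_rot'],st['clock'],st['opening'])
a=cv2.imread('pics/scene1.png')
E
```

```text
dict_keys(['img', 'mtx', 'cam_to_world'])
[[-0.834, -0.397, 0.384, 0.856], [0.552, -0.598, 0.581, 0.652], [-0.001, 0.697, 0.717, 0.88], [0.0, 0.0, 0.0, 1.0]] [[448.92373199561604, 0.0, 251.78426352231054], [0.0, 448.92373199561604, 190.227425688042], [0.0, 0.0, 1.0]]
dict_keys(['img', 'mtx', 'cam_to_world'])
[[-0.998, 0.054, -0.037, 0.404], [-0.064, -0.678, 0.732, 0.835], [0.014, 0.733, 0.68, 0.814], [0.0, 0.0, 0.0, 1.0]] [[439.4301545571958, 0.0, 250.5014551439168], [0.0, 439.4301545571958, 194.48956317889025], [0.0, 0.0, 1.0]]
[0.19691769 0.59257583 0.23801511] [ 1.59641935e-01  9.87174657e-01 -8.02918181e-04 -7.22324679e-05] 0.1 0.9983015996860959
```

View pics/scene1.png

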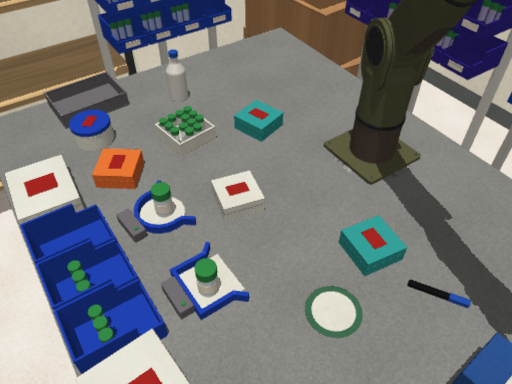

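View pics/side1.png

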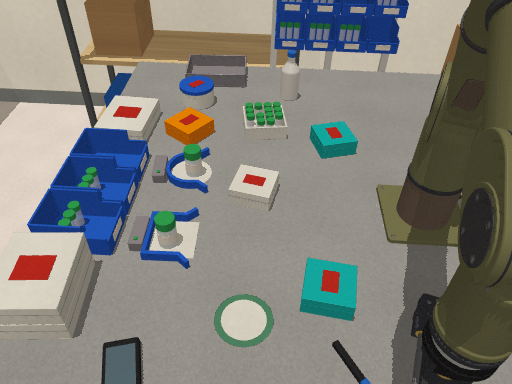

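Scene view: carton at (238,190), square dock with jar at (207,278), round dock with jar at (161,203), ring at (333,311), tube box at (185,128). The side view agrees: carton (255,183), jar (165,228), ring (243,320). Teal and orange look-alikes stand apart.

```bash
cat >> h.py <<'E'
def mask(s,c):
    h=cv2.cvtColor(np.ascontiguousarray(s['img']),cv2.COLOR_RGB2HSV);H,S,V=cv2.split(h)
    return {'green':(H>55)&(H<88)&(S>90)&(V>25),'blue':(H>105)&(H<125)&(S>150)&(V>60),'red':((H<6)|(H>174))&(S>150)&(V>90),
            'white':(S<50)&(V>175)}[c].astype(np.uint8)
def blobs(s,c,amin=40):
    n,l,st,ce=cv2.connectedComponentsWithStats(mask(s,c));
    return [(int(st[i,4]),st[i,:4].tolist(),ce[i].round(1).tolist(),(l==i)) for i in range(1,n) if st[i,4]>=amin]
def pick(s,c,u,v,amin=40):
    return min(blobs(s,c,amin),key=lambda b:np.hypot(b[2][0]-u,b[2][1]-v))
def plane(s,m,z):
    c=max(cv2.findContours(m.astype(np.uint8),cv2.RETR_EXTERNAL,cv2.CHAIN_APPROX_NONE)[0],key=len)[:,0]
    return np.array([onz(s,u,v,z)[:2] for u,v in c],np.float32)
E
python3 - <<'E'
from h import *
L=lambda n:dict(np.load('last_%s.npz'%n))
a,b=L('scene'),L('side')
for nm,c,pa,pb in (('jarA','green',(206,268),(165,222)),('jarB','green',(160,190),(192,152)),('label','red',(237,188),(255,180)),('ring','green',(333,311),(243,320))):
    A,B=pick(a,c,*pa),pick(b,c,*pb)
    print(nm,A[:3],B[:3],tri(ray(a,*A[2]),ray(b,*B[2])).round(4))
    if nm=='label':
        for s,M in((a,A),(b,B)): print(cv2.minAreaRect(plane(s,M[3],.05)))
    if nm=='ring':
        for s,M in((a,A),(b,B)): print(cv2.fitEllipse(plane(s,M[3],0)))
for s,p,q in((a,(237,200),(207,300)),(b,(255,190),(165,250))):
    w=pick(s,'white',*p,200);print('carton',w[:3],cv2.minAreaRect(plane(s,w[3],.05)))
    w=pick(s,'blue',*q,200);print('dock',w[:3],cv2.minAreaRect(plane(s,w[3],.024)))
E
```

```text
jarA (435, [195, 258, 22, 24], [205.6, 269.7]) (369, [154, 211, 21, 21], [164.4, 220.9]) [0.6372 0.1425 0.0746]
jarB (308, [150, 182, 21, 20], [160.3, 191.4]) (249, [184, 144, 17, 17], [192.0, 151.9]) [ 0.6163 -0.1247  0.0729]
label (178, [226, 182, 23, 13], [237.0, 188.1]) (173, [243, 174, 23, 12], [254.1, 179.7]) [ 0.4394 -0.0468  0.0509]
((0.4387770891189575, -0.04846831038594246), (0.03201693668961525, 0.05208447575569153), 78.22468566894531)
((0.44016748666763306, -0.047579824924468994), (0.034742698073387146, 0.054078612476587296), 75.92642974853516)
ring (739, [306, 287, 56, 50], [333.4, 312.6]) (877, [214, 295, 59, 52], [243.2, 321.5]) [ 0.4387  0.3423 -0.005 ]
((0.437541127204895, 0.33918213844299316), (0.1191001683473587, 0.11948397755622864), 33.8474235534668)
((0.4387718737125397, 0.3402651250362396), (0.12020911276340485, 0.12041281908750534), 88.37533569335938)
carton (1074, [211, 171, 53, 38], [237.0, 189.5]) ((0.4395309388637543, -0.04735599458217621), (0.11156412214040756, 0.11018643528223038), 77.15663146972656)
dock (988, [170, 242, 79, 77], [205.7, 286.6]) ((0.6349567174911499, 0.13490761816501617), (0.11520709097385406, 0.18497736752033234), 1.0625016689300537)
carton (920, [229, 164, 50, 34], [253.8, 180.8]) ((0.44001924991607666, -0.04570647329092026), (0.10983920842409134, 0.10846573859453201), 77.14712524414062)
dock (695, [140, 211, 49, 58], [159.0, 247.7]) ((0.6595909595489502, 0.16774672269821167), (0.0887068584561348, 0.20717184245586395), 33.94636535644531)
```

```bash
for i in 1; do :; done
python3 -m pendant '[1,-0.93,-0.48,0,0,0,0, 1,-0.93,-0.48,0,0,0,0, 1,-0.93,-0.48,0,0,0,0, 1,-0.93,-0.48,0,0,0,0]' 20
python3 -m pendant '[1,-0.93,-0.48,0,0,0,0, 1,-0.93,-0.48,0,0,0,0, 1,-0.93,-0.48,0,0,0,0, 1,-0.93,-0.48,0,0,0,0]'
python3 -m pendant '[1,-0.93,-0.48,0,0,0,0, 1,-0.93,-0.48,0,0,0,0, 1,-0.93,-0.48,0,0,0,0, 1,-0.93,-0.48,0,0,0,0, 1,-0.93,-0.48,0,0,0,0]'
cat >> h.py <<'E'
from scipy.spatial.transform import Rotation as Ro
def go(p,yaw=None):
    """print shift/turn units to bring TCP to p (tool down, tool y at heading yaw deg)"""
    st=r.get_state();R=Ro.from_quat(st['eef_rot']);d=R.inv().apply(np.array(p)-st['tool_pos'])
    print('at',np.round(st['tool_pos'],4),'yaxis',np.degrees(np.arctan2(*R.as_matrix()[:2,1][::-1])).round(2),'tilt',R.as_matrix()[:,2].round(4),'t',st['clock'],'shift',(d/.15).round(3))
    if yaw is not None:
        y=np.radians(yaw);Y=np.array([np.cos(y),np.sin(y),0]);Z=np.array([0,0,-1.])
        G=Ro.from_matrix(np.stack([np.cross(Y,Z),Y,Z],1));print('turn',((R.inv()*G).as_rotvec()/(np.pi/2)).round(3))
E
python3 - <<'E'
from h import *
s=snap('wrist','w1.png');print(s['cam_to_world'].round(3).tolist())
go([.637,.1425,.051])
E
```

```text
clock: 0.5
tool_pos: [0.3132, 0.4741, 0.2381]
eef_rot: [0.165, 0.986, -0.003, 0.002]
contact_force: [-0.3, 0.8, 0.1]
opening: 0.998
finger_force: 0.0
clock: 0.9
tool_pos: [0.4219, 0.3617, 0.2382]
eef_rot: [0.165, 0.986, -0.002, 0.002]
contact_force: [1.0, -0.3, 0.0]
opening: 0.998
finger_force: 0.0
clock: 1.4
tool_pos: [0.5271, 0.2546, 0.2382]
eef_rot: [0.162, 0.987, -0.0, -0.0]
contact_force: [-1.1, 1.2, -0.6]
opening: 0.999
finger_force: 0.0
[[0.319, -0.899, -0.3, 0.449], [0.948, 0.302, 0.102, 0.279], [-0.001, -0.316, 0.949, 0.384], [0.0, 0.0, 0.0, 1.0]]
at [0.5255 0.2568 0.2384] yaxis 71.6 tilt [-1.2e-03  8.0e-04 -1.0e+00] t 1.45 shift [-0.947 -0.489  1.248]
```

View pics/w1.png

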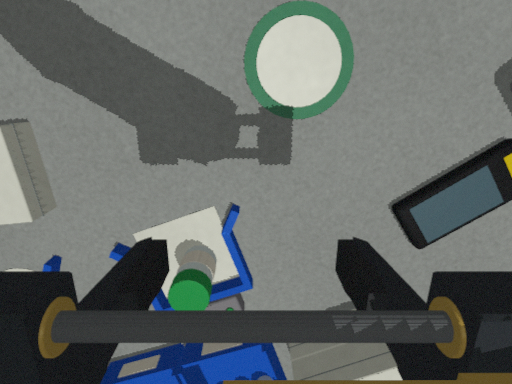

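The wrist view shows the square dock with its white floor: front edge (133,235)-(215,207), right flare tip (237,206), left flare tip (116,248), jar cap (190,290), ring (300,60). Next I get the dock pose from floor and wall edges.

Run:
```python
from h import *
L=lambda n:dict(np.load('last_%s.npz'%n))
for n,p,q in(('wrist',(190,235),(235,250)),('scene',(230,290),(206,287)),('side',(180,245),(160,247))):
    s=L(n)
    for c,pp,z in(('white',p,0),('blue',q,.024)):
        w=pick(s,c,*pp,200);ct=max(cv2.findContours(w[3].astype(np.uint8),0,1)[0],key=len)
        ap=cv2.approxPolyDP(ct,2.,True)[:,0]
        print(n,c,w[:2]);
        for u,v in ap: print('  ',(u,v),onz(s,u,v,z)[:2].round(4))
s=L('wrist');w=pick(s,'green',300,60);print(cv2.fitEllipse(plane(s,w[3],0)))
a=L('scene');A=pick(a,'green',206,268);W=pick(s,'green',190,290);print(W[:3],tri(ray(a,*A[2]),ray(s,*W[2])).round(4))
```

```text
wrist white (2901, [133, 206, 105, 91])
   (np.int32(213), np.int32(206)) [0.5702 0.1843]
   (np.int32(133), np.int32(234)) [0.5736 0.068 ]
   (np.int32(136), np.int32(240)) [0.5831 0.068 ]
   (np.int32(151), np.int32(235)) [0.5827 0.0904]
   (np.int32(152), np.int32(238)) [0.5872 0.0898]
   (np.int32(167), np.int32(239)) [0.595  0.1084]
   (np.int32(170), np.int32(271)) [0.6421 0.0925]
   (np.int32(162), np.int32(287)) [0.6627 0.0713]
   (np.int32(166), np.int32(296)) [0.6785 0.0706]
   (np.int32(178), np.int32(267)) [0.6398 0.1057]
   (np.int32(173), np.int32(251)) [0.6144 0.1089]
   (np.int32(185), np.int32(238)) [0.6014 0.1321]
   (np.int32(197), np.int32(239)) [0.6079 0.1469]
   (np.int32(215), np.int32(253)) [0.6356 0.1624]
   (np.int32(217), np.int32(262)) [0.6496 0.1601]
   (np.int32(213), np.int32(281)) [0.6765 0.1439]
   (np.int32(237), np.int32(273)) [0.675  0.1806]
   (np.int32(220), np.int32(234)) [0.6108 0.179 ]
   (np.int32(220), np.int32(222)) [0.5944 0.1851]
wrist blue (1348, [210, 205, 42, 97])
   (np.int32(235), np.int32(205)) [0.57   0.2162]
   (np.int32(230), np.
[... 2645 characters left out ...]
p.int32(211)) [0.6916 0.0644]
   (np.int32(140), np.int32(252)) [0.6887 0.1983]
   (np.int32(142), np.int32(259)) [0.6792 0.2181]
   (np.int32(177), np.int32(260)) [0.5995 0.215 ]
   (np.int32(186), np.int32(268)) [0.5753 0.2359]
   (np.int32(188), np.int32(261)) [0.5742 0.216 ]
   (np.int32(179), np.int32(252)) [0.5993 0.1915]
   (np.int32(147), np.int32(249)) [0.6748 0.1882]
   (np.int32(154), np.int32(226)) [0.675  0.1151]
   (np.int32(153), np.int32(216)) [0.6851 0.0816]
   (np.int32(158), np.int32(211)) [0.6765 0.0632]
((0.4391377866268158, 0.3373285233974457), (0.12133581936359406, 0.1218610405921936), 75.47931671142578)
(1497, [168, 269, 44, 42], [189.8, 290.9]) [0.6366 0.1403 0.0736]
```

Dock ≈ (0.6245, 0.130), yaw ≈ 1.3° (inner width 0.1165 m, which fits the given 118 mm); the jar cap is at (0.637, 0.1415) with its centre at z 0.074, as it should be. I'll go over the jar and then down.

```bash
python3 -m pendant '[1,-0.945,-0.492,0.59,0,0,0, 1,-0.945,-0.492,0.59,0,0,0, 1,-0.945,-0.492,0.59,0,0,0, 1,-0.945,-0.492,0.59,0,0,0, 1,-0.945,-0.492,0.59,0,0,0, 1,-0.945,-0.492,0.59,0,0,0]'
python3 - <<'E'
from h import *
go([.6368,.1415,.051])
E
```

```text
clock: 2.05
tool_pos: [0.6361, 0.1442, 0.1497]
eef_rot: [0.159, 0.987, 0.001, -0.001]
contact_force: [-0.9, 1.6, -0.8]
opening: 1.0
finger_force: 0.0
at [0.6361 0.1442 0.1497] yaxis 71.75 tilt [-0.0019  0.002  -1.    ] t 2.05 shift [-0.012 -0.017  0.658]
```

```bash
python3 -m pendant '[1,0,0,0.3,0,0,0, 1,0,0,0.5,0,0,0, 1,0,0,0.66,0,0,0, 1,0,0,0.66,0,0,0, 0.4,0,0,0.66,0,0,0, 0.4,0,0,0.66,0,0,0, 0.4,0,0,0.66,0,0,0, 0.4,0,0,0.66,0,0,0, 0.4,0,0,0.66,0,0,0, 0.4,0,0,0.66,0,0,0]' 25
python3 - <<'E'
from h import *
go([.438,.339,.15])
E
```

```text
clock: 3.05
tool_pos: [0.6377, 0.1414, 0.0518]
eef_rot: [0.16, 0.987, 0.0, 0.0]
contact_force: [-0.2, 0.7, 4.1]
opening: 0.534
finger_force: 25.0
at [0.6377 0.1414 0.0518] yaxis 71.6 tilt [ 7.e-04  2.e-04 -1.e+00] t 3.05 shift [ 1.678  0.83  -0.656]
```

The opening reads 47 mm with 25 N grip, so the cap is held. Lift and carry.

```bash
python3 -m pendant '[0.4,0,0,-0.3,0,0,0, 0.4,0,0,-0.6,0,0,0, 0.4,0.2,0.1,-0.6,0,0,0, 0.4,0.5,0.25,-0.6,0,0,0, 0.4,0.75,0.37,-0.6,0,0,0, 0.4,0.9,0.45,-0.6,0,0,0, 0.4,0.9,0.45,-0.6,0,0,0]'
python3 -m pendant '[0.4,0.25,0.12,0,0,0,0, 0.4,0.5,0.25,0,0,0,0, 0.4,0.7,0.34,0,0,0,0, 0.4,0.78,0.38,0,0,0,0, 0.4,0.78,0.38,0,0,0,0, 0.4,0.78,0.38,0,0,0,0]'
python3 - <<'E'
from h import *
go([.438,.339,.052])
a=snap('scene');b=snap('side')
cv2.imwrite('pics/held.png',np.hstack([a['img'],b['img']])[:,:,::-1][:, :, :].copy()[::1,::1]) 
i=np.hstack([a['img'][150:384,200:460],b['img'][150:384,130:390]]);cv2.imwrite('pics/held.png',i[:,:,::-1])
E
```

```text
clock: 3.75
tool_pos: [0.5263, 0.2529, 0.1412]
eef_rot: [0.156, 0.988, 0.001, -0.002]
contact_force: [0.5, -0.3, -1.6]
opening: 0.536
finger_force: 25.0
clock: 4.35
tool_pos: [0.4393, 0.3373, 0.1411]
eef_rot: [0.161, 0.987, -0.001, 0.001]
contact_force: [-0.0, -1.0, -1.0]
opening: 0.537
finger_force: 25.0
at [0.4393 0.3373 0.1411] yaxis 71.49 tilt [ 0.0013 -0.0015 -1.    ] t 4.35 shift [0.013 0.009 0.594]
```

View pics/held.png

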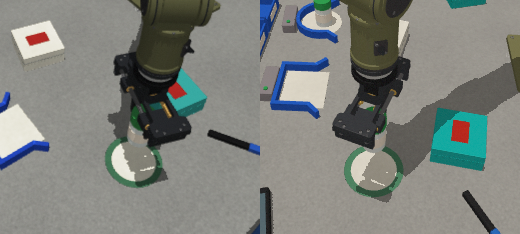

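The jar hangs upright from the gripper, over the ring (about (135,150) in the left half). I'll lower it.

```bash
python3 -m pendant '[0.4,0.01,0.01,0.2,0,0,0, 0.4,0.01,0.01,0.4,0,0,0, 0.4,0.01,0.01,0.52,0,0,0, 0.4,0.01,0.01,0.56,0,0,0, 0.4,0.01,0.01,0.59,0,0,0, 0.4,0.01,0.01,0.59,0,0,0, 0.4,0.01,0.01,0.59,0,0,0]'
```

```text
clock: 5.15
tool_pos: [0.4373, 0.3412, 0.0536]
eef_rot: [0.16, 0.987, 0.001, 0.001]
contact_force: [0.2, -0.3, -2.2]
opening: 0.531
finger_force: 25.0
```

```bash
python3 -m pendant '[0.4,0,0,0.007,0,0,0, 0.4,0,0,0.014,0,0,0, 0.4,0,0,0.014,0,0,0]'
python3 -m pendant '[0.6,0,0,0,0,0,0, 0.7,0,0,0,0,0,0, 1,0,0,0,0,0,0, 1,0,0,0,0,0,0, 1,0,0,0,0,0,0, 1,0,0,-0.2,0,0,0, 1,0,0,-0.5,0,0,0, 1,0,0,-0.8,0,0,0, 1,0,0,-0.8,0,0,0]'
```

```text
clock: 5.45
tool_pos: [0.437, 0.3413, 0.0517]
eef_rot: [0.16, 0.987, 0.001, 0.001]
contact_force: [-0.8, -0.9, 3.9]
opening: 0.533
finger_force: 25.0
clock: 6.35
tool_pos: [0.4393, 0.3435, 0.1759]
eef_rot: [0.16, 0.987, 0.004, 0.003]
contact_force: [1.3, 0.5, 0.2]
opening: 0.999
finger_force: 0.0
```

Run:
```python
from h import *
a=snap('scene');b=snap('side')
A=pick(a,'green',335,285,60);B=pick(b,'green',243,290,60)
for x in blobs(a,'green'): print('a',x[:3])
for x in blobs(b,'green'): print('b',x[:3])
i=np.hstack([a['img'][150:384,200:460],b['img'][150:384,130:390]]);cv2.imwrite('pics/placed.png',i[:,:,::-1])
print(r.get_state()['q'].round(2));go([.4194,-.1342,.15],-12.9)
t=(186,128);print('box',onz(a,*t,.06),onz(b,265,112,.06))
```

```text
a (139, [482, 0, 23, 13], [492.9, 5.3])
a (85, [170, 4, 18, 9], [178.9, 7.6])
a (98, [141, 11, 19, 9], [150.5, 15.2])
a (110, [110, 19, 21, 10], [120.1, 23.5])
a (107, [439, 27, 20, 12], [447.4, 32.2])
a (731, [159, 106, 44, 30], [183.1, 121.2])
a (308, [150, 182, 21, 20], [160.4, 191.3])
a (382, [67, 261, 24, 31], [78.2, 275.3])
a (1121, [306, 280, 56, 57], [335.1, 305.8])
a (505, [88, 305, 26, 38], [100.1, 322.8])
b (91, [340, 24, 21, 6], [350.0, 26.8])
b (248, [184, 144, 17, 17], [192.0, 151.9])
b (54, [333, 149, 23, 8], [346.1, 152.8])
b (211, [78, 167, 19, 20], [88.1, 177.1])
b (288, [58, 201, 22, 25], [69.6, 213.4])
b (1271, [214, 287, 59, 60], [243.7, 315.2])
[-0.64  0.69 -0.18  1.85  0.2   0.62  0.31]
at [0.4369 0.3412 0.1714] yaxis 71.61 tilt [ 0.0016  0.0014 -1.    ] t 6.45 shift [-0.889 -3.044  0.138]
turn [ 0.001 -0.     0.939]
box [ 0.43649209 -0.33270571  0.06      ] [ 0.42362061 -0.36497923  0.06      ]
```

View pics/placed.png

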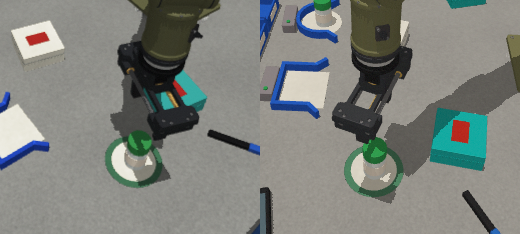

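The jar stands upright inside the ring (green ring around (133,160) left and (373,172) right). Next, move behind the carton's -y face and turn the tool.

```bash
python3 -m pendant '[0.6,-0.05,-0.2,0.02,0,0,0.09, 0.6,-0.1,-0.4,0.05,0,0,0.18, 0.6,-0.15,-0.6,0.08,0,0,0.27, 0.6,-0.2,-0.8,0.1,0,0,0.36, 0.6,-0.25,-0.9,0.13,0,0,0.45, 0.6,-0.29,-1,0.14,0,0,0.54, 0.6,-0.29,-1,0.14,0,0,0.63, 0.6,-0.29,-1,0.14,0,0,0.72, 0.6,-0.29,-1,0.14,0,0,0.81, 0.6,-0.29,-1,0.14,0,0,0.9, 0.6,-0.29,-1,0.14,0,0,0.938, 0.6,-0.29,-1,0.14,0,0,0.938]'
python3 - <<'E'
from h import *
go([.4194,-.1342,.15],-12.9)
E
```

```text
clock: 7.65
tool_pos: [0.4295, 0.1843, 0.1482]
eef_rot: [0.781, 0.624, -0.002, 0.0]
contact_force: [-0.0, -0.3, -0.6]
opening: 0.602
finger_force: 0.0
at [0.4295 0.1843 0.1482] yaxis -12.8 tilt [-0.0025 -0.0024 -1.    ] t 7.65 shift [-2.086  0.405 -0.007]
turn [-0.001  0.002  0.001]
```

```bash
python3 -m pendant '[0.6,-1,0.2,0,0,0,0, 0.6,-1,0.2,0,0,0,0, 0.6,-1,0.2,0,0,0,0, 0.6,-1,0.2,0,0,0,0]'
python3 -m pendant '[0.6,-1,0.2,0,0,0,0, 0.6,-1,0.2,0,0,0,0, 0.6,-1,0.2,0,0,0,0, 0.6,-1,0.2,0,0,0,0, 0.6,-1,0.2,0,0,0,0, 0.6,-1,0.2,0,0,0,0]'
python3 - <<'E'
from h import *
go([.4194,-.1342,.02],-12.9)
L=lambda n:dict(np.load('last_%s.npz'%n))
b=snap('side');a=L('scene');
for s,p in((a,(237,200)),(b,(255,190))):
    w=pick(s,'white',*p,200);print('carton',w[:3],cv2.minAreaRect(plane(s,w[3],.05)))
E
```

```text
clock: 8.05
tool_pos: [0.4248, 0.0241, 0.149]
eef_rot: [0.785, 0.619, -0.003, 0.001]
contact_force: [-0.4, 0.3, -0.4]
opening: 0.597
finger_force: 0.0
clock: 8.65
tool_pos: [0.4225, -0.119, 0.1491]
eef_rot: [0.781, 0.625, 0.0, -0.001]
contact_force: [0.2, -0.2, -0.2]
opening: 0.603
finger_force: 0.0
at [ 0.4225 -0.119   0.1491] yaxis -12.62 tilt [-0.0011  0.0014 -1.    ] t 8.65 shift [-0.104  0.003  0.861]
turn [-0.001 -0.001  0.003]
carton (1100, [211, 170, 54, 39], [236.9, 189.3]) ((0.439566045999527, -0.047404415905475616), (0.11199773102998734, 0.11027555912733078), 77.15440368652344)
carton (920, [229, 164, 50, 34], [253.8, 180.8]) ((0.44003912806510925, -0.04564761370420456), (0.10973883420228958, 0.1086716502904892), 77.01964569091797)
```

```bash
python3 -m pendant '[0.6,-0.12,0,0.2,0,0,0, 0.6,-0.12,0,0.5,0,0,0, 0.6,-0.12,0,0.75,0,0,0, 0.6,-0.12,0,0.86,0,0,0, 0.6,-0.12,0,0.86,0,0,0]'
python3 -m pendant '[0.6,0.08,0,0,0,0,0, 0.6,0.16,0,0,0,0,0, 0.6,0.24,0,0,0,0,0, 0.6,0.32,0,0,0,0,0, 0.6,0.4,0,0,0,0,0, 0.6,0.4,0,0,0,0,0]'
python3 - <<'E'
from h import *
go([.4194,-.1342,.02],-12.9)
b=snap('side');a=snap('scene');
for s,p in((a,(240,200)),(b,(255,190))):
    w=pick(s,'white',*p,200);print('carton',w[:3],cv2.minAreaRect(plane(s,w[3],.05)))
cv2.imwrite('pics/push1.png',np.hstack([a['img'][100:340,120:400],b['img'][80:320,130:410]])[:,:,::-1])
E
```

```text
clock: 9.2
tool_pos: [0.4259, -0.1382, 0.0244]
eef_rot: [0.78, 0.626, -0.004, -0.007]
contact_force: [-0.4, 0.3, 0.5]
opening: 0.6
finger_force: 0.0
clock: 9.8
tool_pos: [0.4394, -0.0789, 0.0266]
eef_rot: [0.78, 0.626, -0.003, -0.007]
contact_force: [0.6, -0.7, -0.9]
opening: 0.597
finger_force: 0.0
at [ 0.4394 -0.0789  0.0266] yaxis -12.5 tilt [-0.0135  0.0066 -0.9999] t 9.8 shift [-0.389 -0.05   0.044]
turn [-0.009 -0.002  0.004]
carton (1067, [217, 182, 54, 38], [242.3, 200.3]) ((0.44780561327934265, -0.009440869092941284), (0.10760267078876495, 0.1102217510342598), 77.43905639648438)
carton (889, [224, 175, 50, 33], [249.4, 191.1]) ((0.4485890865325928, -0.007222168147563934), (0.10422492772340775, 0.10901705175638199), 77.32328033447266)
```

View pics/push1.png

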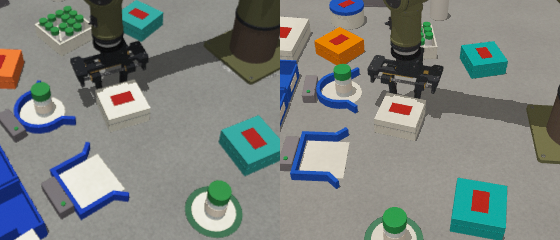

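Carton at (0.448, -0.008), yaw -12.6°, following the fingers; jar_a is in the ring and jar_b untouched. I'll push on with a gradual turn.

```bash
python3 -m pendant '[0.6,0.08,0,0,0,0,-0.01, 0.6,0.16,0,0,0,0,-0.025, 0.6,0.24,0,0,0,0,-0.04, 0.6,0.32,0,0,0,0,-0.055, 0.6,0.4,0,0,0,0,-0.07, 0.6,0.48,0,0,0,0,-0.085, 0.6,0.56,0,0,0,0,-0.1, 0.6,0.64,0,0,0,0,-0.115, 0.6,0.72,0,0,0,0,-0.13, 0.6,0.8,0,0,0,0,-0.145, 0.6,0.86,0,0,0,0,-0.155, 0.6,0.86,0,0,0,0,-0.155]'
python3 - <<'E'
from h import *
go([.468,.059,.025],1.3)
b=snap('side');a=snap('scene')
for s in(a,b):
    p=proj(s,np.array([.465,.115,.05]));w=pick(s,'white',*p,200);print('carton',p,w[:3],cv2.minAreaRect(plane(s,w[3],.05)))
E
```

```text
clock: 11.1
tool_pos: [0.4676, 0.0462, 0.0268]
eef_rot: [0.699, 0.715, -0.002, -0.007]
contact_force: [0.6, 0.4, 0.4]
opening: 0.597
finger_force: 0.0
at [0.4676 0.0462 0.0268] yaxis 1.37 tilt [-0.0136  0.0065 -0.9999] t 11.1 shift [0.085 0.005 0.013]
turn [-0.009 -0.004  0.001]
carton [264.4594818  233.80766702] (1266, [238, 213, 61, 46], [267.6, 235.0]) ((0.4594051241874695, 0.11668650805950165), (0.10986977070569992, 0.10315261781215668), 1.5571064949035645)
carton [239.59289424 223.48941775] (1106, [218, 210, 47, 32], [241.6, 226.7]) ((0.46036598086357117, 0.11913354694843292), (0.10762307792901993, 0.10040122270584106), 2.357363700866699)
```

```bash
python3 -m pendant '[0.6,0.04,0,0,0,0,0, 0.6,0.078,0,0,0,0,0, 0.6,0.078,0,0,0,0,0, 0.6,0.078,0,0,0,0,0]'
python3 -m pendant '[0.6,-0.1,0,0,0,0,0, 0.6,-0.2,0,-0.3,0,0,0, 0.6,-0.2,0,-0.6,0,0,0, 0.6,-0.2,0,-0.83,0,0,0, 0.6,-0.2,0,-0.83,0,0,0]'
python3 - <<'E'
from h import *
b=snap('side');a=snap('scene')
for s in(a,b):
    p=proj(s,np.array([.462,.126,.05]));w=pick(s,'white',*p,200);print('carton',p,w[:3],cv2.minAreaRect(plane(s,w[3],.05)))
go([.365,.123,.15],91.3);print(r.get_state()['q'].round(2))
E
```

```text
clock: 11.6
tool_pos: [0.4671, 0.0558, 0.027]
eef_rot: [0.7, 0.714, -0.003, -0.007]
contact_force: [0.5, 0.2, 0.5]
opening: 0.599
finger_force: 0.0
clock: 12.1
tool_pos: [0.4717, 0.0246, 0.1549]
eef_rot: [0.7, 0.714, -0.0, -0.004]
contact_force: [0.6, 0.2, -0.3]
opening: 0.6
finger_force: 0.0
carton [268.18104094 236.32160476] (1441, [237, 211, 64, 51], [268.2, 235.9]) ((0.45943525433540344, 0.12174317985773087), (0.11033637821674347, 0.11075064539909363), 1.4141206741333008)
carton [240.47575582 226.93410358] (1280, [217, 210, 48, 35], [241.6, 227.4]) ((0.46061915159225464, 0.12361538410186768), (0.10849764198064804, 0.10951875150203705), 2.357363700866699)
at [0.4697 0.0252 0.1518] yaxis 1.19 tilt [-0.0121  0.0052 -0.9999] t 12.2 shift [ 0.666 -0.684  0.024]
turn [-0.003 -0.009 -1.001]
[-0.38  0.69  0.38  2.11 -0.58  0.46  0.47]
```

```bash
python3 -m pendant '[0.6,0.07,-0.1,0,0,0,-0.09, 0.6,0.14,-0.2,0,0,0,-0.18, 0.6,0.21,-0.3,0,0,0,-0.27, 0.6,0.28,-0.4,0,0,0,-0.36, 0.6,0.35,-0.5,0,0,0,-0.45, 0.6,0.42,-0.6,0,0,0,-0.54, 0.6,0.49,-0.69,0,0,0,-0.63, 0.6,0.56,-0.69,0,0,0,-0.72, 0.6,0.63,-0.69,0,0,0,-0.81, 0.6,0.65,-0.69,0,0,0,-0.9, 0.6,0.65,-0.69,0,-0.009,-1, 0.6,0.65,-0.69,0,0,-0.009,-1]'
python3 - <<'E'
from h import *
go([.365,.1205,.022],91.5);print(r.get_state()['q'].round(2))
E
```

```text
at [0.4697 0.0252 0.1518] yaxis 1.19 tilt [-0.0121  0.0052 -0.9999] t 12.2 shift [ 0.645 -0.674  0.877]
turn [-0.003 -0.009 -1.003]
[-0.38  0.69  0.38  2.11 -0.58  0.46  0.47]$: bad value
```

```bash
python3 -m pendant '[0.6,0.07,-0.1,0,0,0,-0.09, 0.6,0.14,-0.2,0,0,0,-0.18, 0.6,0.21,-0.3,0,0,0,-0.27, 0.6,0.28,-0.4,0,0,0,-0.36, 0.6,0.35,-0.5,0,0,0,-0.45, 0.6,0.42,-0.6,0,0,0,-0.54, 0.6,0.49,-0.68,0,0,0,-0.63, 0.6,0.56,-0.68,0,0,0,-0.72, 0.6,0.63,-0.68,0,0,0,-0.81, 0.6,0.65,-0.68,0,0,0,-0.9, 0.6,0.65,-0.68,0,0,0,-0.99, 0.6,0.65,-0.68,0,0,0,-1]'
python3 - <<'E'
from h import *
go([.365,.1205,.022],91.5);print(r.get_state()['q'].round(2))
E
```

```text
clock: 13.4
tool_pos: [0.3646, 0.1203, 0.1522]
eef_rot: [-0.011, 1.0, 0.002, -0.008]
contact_force: [-0.5, -0.2, -0.3]
opening: 0.601
finger_force: 0.0
at [0.3646 0.1203 0.1522] yaxis 91.26 tilt [-0.0162  0.0048 -0.9999] t 13.4 shift [-0.017 -0.003  0.868]
turn [ 0.003 -0.01  -0.003]
[-0.43  0.59 -0.    2.34 -0.04  0.23  1.2 ]
```

```bash
python3 -m pendant '[0.6,0,0,0.2,0,0,0, 0.6,0,0,0.5,0,0,0, 0.6,0,0,0.75,0,0,0, 0.6,0,0,0.86,0,0,0, 0.6,0,0,0.86,0,0,0, 0.6,0,0,0.86,0,0,0]'
python3 - <<'E'
from h import *
go([.553,.126,.022],91.4);print(r.get_state()['q'].round(2))
E
```

```text
clock: 14.0
tool_pos: [0.3147, 0.0993, 0.0563]
eef_rot: [-0.02, 0.995, -0.034, -0.094]
contact_force: [0.4, -1.3, 0.1]
opening: 0.6
finger_force: 0.0
at [0.3147 0.0993 0.0563] yaxis 92.61 tilt [-0.1856 -0.0709 -0.9801] t 14.0 shift [-1.608  0.12  -0.084]
turn [-0.042 -0.12   0.01 ]
[-0.27  0.85 -0.26  2.37  0.91  0.22  0.23]
```

The tool-down pose is out of reach this close in, so I'll tilt the tool slightly toward the base and stand a bit further out.

```bash
python3 -m pendant '[0.6,-0.05,0,0,0,0.08,0, 0.6,-0.1,0,0,0,0.08,0, 0.6,-0.1,0,0,0,0.08,0, 0.6,-0.1,0,0,0,0.08,0]'
python3 - <<'E'
from h import *
go([.553,.126,.022],91.4);print(r.get_state()['q'].round(2))
b=snap('side');a=snap('scene')
for s in(a,b):
    p=proj(s,np.array([.462,.126,.05]));w=pick(s,'white',*p,200);print('carton',p,w[:3],cv2.minAreaRect(plane(s,w[3],.05)))
E
```

```text
clock: 14.4
tool_pos: [0.3299, 0.1, 0.054]
eef_rot: [-0.018, 0.987, -0.034, -0.155]
contact_force: [-0.3, 0.1, -0.5]
opening: 0.599
finger_force: 0.0
at [0.3299 0.1    0.054 ] yaxis 92.6 tilt [-0.3051 -0.073  -0.9495] t 14.4 shift [-1.485  0.119 -0.264]
turn [-0.041 -0.199  0.007]
[-0.06  0.92 -0.54  2.21  0.73  0.53  0.42]
carton [268.18104094 236.32160476] (1196, [237, 217, 64, 45], [266.6, 238.9]) ((0.4602115750312805, 0.12173464894294739), (0.10864085704088211, 0.11057687550783157), 1.2888418436050415)
carton [240.47575582 226.93410358] (1060, [217, 209, 48, 36], [238.0, 229.1]) ((0.45977523922920227, 0.12297869473695755), (0.10886117070913315, 0.11012626439332962), 1.2310785055160522)
```

Run:
```python
from h import *
go([.372,.119,.03],91.4)
```

```text
at [0.3293 0.0998 0.0545] yaxis 92.79 tilt [-0.3048 -0.0753 -0.9494] t 14.5 shift [-0.324  0.124  0.059]
turn [-0.043 -0.199  0.009]
```

```bash
python3 -m pendant '[0.6,-0.15,0.06,0.02,-0.02,-0.05,0, 0.6,-0.3,0.12,0.06,-0.043,-0.1,0.01, 0.6,-0.324,0.124,0.06,-0.043,-0.1,0.01, 0.6,-0.324,0.124,0.06,-0.043,-0.1,0.01]'
python3 - <<'E'
from h import *
go([.39,.121,.025],91.4);print(r.get_state()['q'].round(2))
E
```

```text
clock: 14.9
tool_pos: [0.3725, 0.1194, 0.0301]
eef_rot: [-0.01, 0.997, -0.002, -0.078]
contact_force: [-0.0, -1.1, 0.6]
opening: 0.601
finger_force: 0.0
at [0.3725 0.1194 0.0301] yaxis 91.12 tilt [-0.1549 -0.0056 -0.9879] t 14.9 shift [-0.121  0.009  0.016]
turn [-0.001 -0.099 -0.003]
[-0.17  0.91 -0.35  2.24  0.93  0.27  0.26]
```

```bash
python3 -m pendant '[0.6,-0.08,0,-0.01,0,0,0, 0.6,-0.16,0,-0.02,0,0,0, 0.6,-0.24,0,-0.03,0,0,0, 0.6,-0.32,0.01,-0.045,0,0,0, 0.6,-0.4,0.01,-0.06,0,-0.01,0, 0.6,-0.48,0.01,-0.07,0,-0.025,0, 0.6,-0.56,0.01,-0.08,0,-0.04,0, 0.6,-0.64,0.02,-0.09,0,-0.055,0, 0.6,-0.72,0.02,-0.1,0,-0.07,0, 0.6,-0.8,0.02,-0.11,0,-0.085,0, 0.6,-0.8,0.02,-0.11,0,-0.09,0, 0.6,-0.8,0.02,-0.11,0,-0.09,0]'
python3 - <<'E'
from h import *
b=snap('side');a=snap('scene');x=r.get_state()['tool_pos'][0]+.071
for s in(a,b):
    p=proj(s,np.array([x,.126,.05]));w=pick(s,'white',*p,200);print('carton',p,w[:3],cv2.minAreaRect(plane(s,w[3],.05)))
go([.5535,.128,.025],91.3);print(r.get_state()['q'].round(2))
cv2.imwrite('pics/push2.png',np.hstack([a['img'][140:380,120:400],b['img'][120:360,100:380]])[:,:,::-1])
E
```

```text
clock: 16.1
tool_pos: [0.4954, 0.1248, 0.0277]
eef_rot: [-0.009, 1.0, 0.0, -0.005]
contact_force: [-0.3, -0.2, 0.1]
opening: 0.601
finger_force: 0.0
carton [230.43144675 256.40728224] (1491, [199, 233, 64, 53], [229.9, 258.3]) ((0.5653054118156433, 0.12656795978546143), (0.10453691333532333, 0.11124293506145477), 1.1266478300094604)
carton [196.9075993  224.46339957] (1487, [150, 208, 66, 43], [179.8, 230.0]) ((0.597322404384613, 0.1384580433368683), (0.14639809727668762, 0.1332070678472519), 9.661304473876953)
at [0.4949 0.1247 0.0277] yaxis 90.98 tilt [-1.180e-02 -1.000e-04 -9.999e-01] t 16.2 shift [-0.391  0.016  0.013]
turn [ 0.    -0.008 -0.004]
[-0.1   0.93 -0.38  2.02  0.93  0.38  0.35]
```

View pics/push2.png

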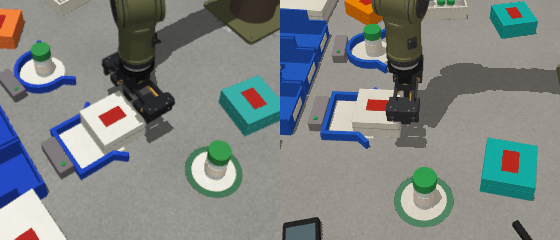

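The carton lies straight in the dock's mouth at about (0.563, 0.1266), yaw 1.1°. I'll push it nearly home, then in small steps on force.

```bash
python3 -m pendant '[0.6,-0.07,0,0,0,0,0, 0.6,-0.14,0.005,0,0,0,0, 0.6,-0.2,0.01,0,0,0,0, 0.6,-0.25,0.012,0,0,0,0, 0.6,-0.3,0.015,0,0,0,0, 0.6,-0.34,0.015,0,0,0,0, 0.6,-0.36,0.015,0,0,0,0, 0.6,-0.36,0.015,0,0,0,0, 0.6,-0.36,0.015,0,0,0,0]'
python3 -m pendant '[0.6,-0.015,0,0,0,0,0, 0.6,-0.03,0,0,0,0,0, 0.6,-0.03,0,0,0,0,0]'
```

```text
clock: 17.1
tool_pos: [0.5493, 0.1278, 0.027]
eef_rot: [-0.008, 1.0, 0.0, -0.006]
contact_force: [0.1, -0.1, -0.1]
opening: 0.598
finger_force: 0.0
clock: 17.4
tool_pos: [0.5527, 0.1279, 0.0269]
eef_rot: [-0.009, 1.0, -0.0, -0.007]
contact_force: [-3.1, -0.5, 1.5]
opening: 0.599
finger_force: 1.4
```

```bash
python3 -m pendant '[0.6,-0.01,0,0,0,0,0, 0.6,-0.01,0,0,0,0,0, 0.6,-0.01,0,0,0,0,0]'
python3 -m pendant '[0.6,-0.01,0,0,0,0,0, 0.6,-0.01,0,0,0,0,0, 0.6,-0.01,0,0,0,0,0]'
```

```text
clock: 17.7
tool_pos: [0.5543, 0.1278, 0.0269]
eef_rot: [-0.009, 1.0, -0.0, -0.006]
contact_force: [-3.1, 0.1, 2.0]
opening: 0.597
finger_force: 1.6
clock: 18.0
tool_pos: [0.556, 0.1279, 0.0269]
eef_rot: [-0.009, 1.0, 0.0, -0.006]
contact_force: [-2.3, 0.7, 1.8]
opening: 0.6
finger_force: 1.4
```

```bash
python3 -m pendant '[0.6,-0.01,0,0,0,0,0, 0.6,-0.02,0,0,0,0,0, 0.6,-0.02,0,0,0,0,0]'
python3 -m pendant '[0.6,-0.01,0,0,0,0,0, 0.6,-0.02,0,0,0,0,0, 0.6,-0.02,0,0,0,0,0]'
python3 - <<'E'
from h import *
b=snap('side');a=snap('scene')
for s in(a,b):
    p=proj(s,np.array([.6245,.13,.05]));w=pick(s,'white',*p,200);print('carton',p,w[:3],cv2.minAreaRect(plane(s,w[3],.05)))
E
```

```text
clock: 18.3
tool_pos: [0.5592, 0.1279, 0.0269]
eef_rot: [-0.008, 1.0, 0.0, -0.006]
contact_force: [-2.9, -0.3, 2.6]
opening: 0.602
finger_force: 1.4
clock: 18.6
tool_pos: [0.5601, 0.1279, 0.0267]
eef_rot: [-0.009, 1.0, -0.0, -0.008]
contact_force: [-7.1, -0.3, 5.6]
opening: 0.599
finger_force: 3.6
carton [208.68637301 269.72742503] (1551, [175, 247, 64, 54], [205.5, 272.6]) ((0.6293042302131653, 0.12989278137683868), (0.10174980759620667, 0.1111716702580452), 0.4772152304649353)
carton [172.13726061 224.29914319] (821, [145, 208, 43, 36], [162.5, 225.6]) ((0.6302213072776794, 0.1311427354812622), (0.09930705279111862, 0.11011762171983719), 1.1017509698867798)
```

Force rose to 7 N while the advance stopped short, and the carton's far edge is at x≈0.680, which is the back wall. One firmer push, then back off.

```bash
python3 -m pendant '[0.6,-0.015,0,0,0,0,0, 0.6,-0.03,0,0,0,0,0, 0.6,-0.03,0,0,0,0,0]'
python3 -m pendant '[0.6,0.1,0,0,0,0,0, 0.6,0.3,0,0,0,0,0, 0.6,0.3,0,-0.2,0,0,0, 0.6,0.3,0,-0.5,0,0,0, 0.6,0.3,0,-0.9,0,0,0, 0.6,0.3,0,-1,0,0,0, 0.6,0.3,0,-1,0,0,0]'
python3 - <<'E'
from h import *
b=snap('side');a=snap('scene')
for s in(a,b):
    p=proj(s,np.array([.6245,.13,.05]));w=pick(s,'white',*p,200);print('carton',p,w[:3],cv2.minAreaRect(plane(s,w[3],.05)))
i=np.hstack([a['img'][170:370,130:380],b['img'][170:370,100:350]]);cv2.imwrite('pics/end.png',cv2.resize(i[:,:,::-1],None,fx=1.6,fy=1.6))
E
```

```text
clock: 19.0
tool_pos: [0.5602, 0.1277, 0.0266]
eef_rot: [-0.009, 1.0, -0.002, -0.012]
contact_force: [-15.1, -0.5, 13.6]
opening: 0.596
finger_force: 8.2
clock: 19.7
tool_pos: [0.527, 0.1285, 0.1813]
eef_rot: [-0.008, 1.0, 0.002, -0.002]
contact_force: [-0.7, -0.4, -0.4]
opening: 0.602
finger_force: 0.0
carton [208.68637301 269.72742503] (1780, [175, 243, 68, 58], [208.3, 271.1]) ((0.6249695420265198, 0.12950339913368225), (0.11048746109008789, 0.11116471141576767), 1.164253830909729)
carton [172.13726061 224.29914319] (1282, [145, 208, 53, 36], [171.4, 225.7]) ((0.6254878044128418, 0.13098806142807007), (0.10877496749162674, 0.10998722910881042), 1.0970251560211182)
```

View pics/end.png

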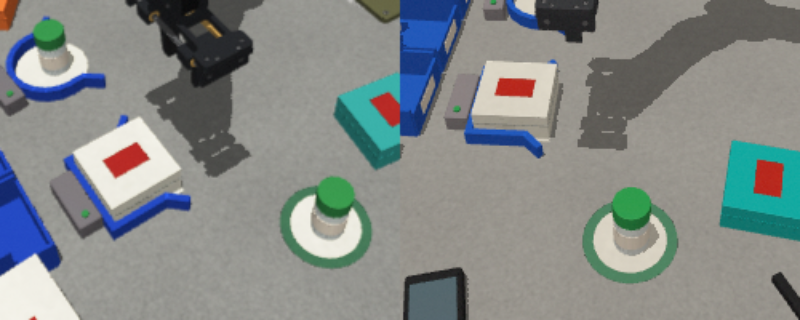

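The carton sits flat at (0.625, 0.130), yaw 1.1°, against the back wall at (125,165) left and (515,95) right. The jar is upright in the ring, jar_b is in place and the gripper is clear, so I'll hand the job in.

```bash
python3 -c "
from plant import r
print(r.finish_job())"
```

```text
the job is handed in; nothing more can be done
None
```

The job is handed in at about 20 s of the 64 s allowed: jar_a stands upright in the green ring, the carton is home against the square dock's back wall, and I did not touch jar_b or the tube box.

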